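Find the rattling canister and hold it out

TASK

One of the three sealed metal canisters has something loose inside. Working from left to right, lift each canister clear of the bench by its bar handle, tip it about 30 degrees to one side, bring it level, tip it about 30 degrees to the other side and bring it level again while you feel for a weight that has rolled across, and stand it upright again where it stood (the right-hand one may stay in hand if it is the one that rattles). Then hold the rattling canister upright and still above the middle of the plywood tray, its underside about 10 cm above the bench, and finish while still holding it there; leave everything else on the bench where it is.

Things in the scene. Friction and masses are not known exactly. Their poses are not given: they have to be found in the camera images.
- left_canister_grip (a point): the left canister of three (left is +y): bare-metal round canister, sealed, 143 mm across, 66 mm high to the flat lid; over the lid on two thin posts a straight wooden bar handle, 84 mm long, 16 wide, 22 high, underside 19 mm above the lid. This point: centre of the bar, 96 mm above the canister's underside; y along the bar (pinch across x), z up
- left_canister: the left canister itself, origin at the centre of its underside, y along its bar handle, z up; 0.6 to 0.75 kg. All three look alike and hold 0.35 kg: in one, drawn afresh each time, a 44 mm steel ball that rolls to the low side, 43 mm off the middle (0.15 N m), when tipped over 10 degrees and stays there when levelled gently; in the others a plug that hardly shifts (2 mm)
- middle_canister_grip (a point): the middle canister of three (left is +y): bare-metal round canister, sealed, 143 mm across, 66 mm high to the flat lid; over the lid on two thin posts a straight wooden bar handle, 84 mm long, 16 wide, 22 high, underside 19 mm above the lid. This point: centre of the bar, 96 mm above the canister's underside; y along the bar (pinch across x), z up
- middle_canister: the middle canister itself, origin at the centre of its underside, y along its bar handle, z up; 0.6 to 0.75 kg. All three look alike and hold 0.35 kg: in one, drawn afresh each time, a 44 mm steel ball that rolls to the low side, 43 mm off the middle (0.15 N m), when tipped over 10 degrees and stays there when levelled gently; in the others a plug that hardly shifts (2 mm)
- right_canister_grip (a point): the right canister of three (left is +y): bare-metal round canister, sealed, 143 mm across, 66 mm high to the flat lid; over the lid on two thin posts a straight wooden bar handle, 84 mm long, 16 wide, 22 high, underside 19 mm above the lid. This point: centre of the bar, 96 mm above the canister's underside; y along the bar (pinch across x), z up
- right_canister: the right canister itself, origin at the centre of its underside, y along its bar handle, z up; 0.6 to 0.75 kg. All three look alike and hold 0.35 kg: in one, drawn afresh each time, a 44 mm steel ball that rolls to the low side, 43 mm off the middle (0.15 N m), when tipped over 10 degrees and stays there when levelled gently; in the others a plug that hardly shifts (2 mm)
- tray_in (a point): centre of the inner floor of the shallow square plywood tray
- tray: shallow open plywood tray, 150 x 150 mm, 30 mm high, walls 7 mm, fixed to the bench behind the canisters; origin at the centre of its underside
- tape_roll: bystander: roll of masking tape lying flat, 91 mm across, 25 mm high; origin under its centre
- wood_cube: bystander: cream-coloured wooden block, 53 x 57 x 51 mm; origin under its centre
- sander: bystander: brown sanding block, 71 x 100 x 25 mm; origin under its centre
- long_offcut: bystander: pale wooden offcut, 59 x 124 x 35 mm; origin under its centre

How it is judged (in metres and radians):
On the way, in this order (a step that is already met when the one before it is completed fails the run):
1. the left canister is lifted clear and tipped well over (height (world z) of left_canister above 0.04 m and contact force between the fingers and left_canister above 0.5 N and angle between left_canister_grip's own z axis and vertical above 0.3 rad), for 0.05 s.
2. still in the air, the left canister comes back through level (height (world z) of left_canister above 0.04 m and contact force between the fingers and left_canister above 0.5 N and angle between left_canister_grip's own z axis and vertical below 0.2 rad), for 0.02 s.
3. still in the air, the left canister is tipped well over again (all of step 1), for 0.05 s.
4. the middle canister is lifted clear and tipped well over (height (world z) of middle_canister above 0.04 m and contact force between the fingers and middle_canister above 0.5 N and angle between middle_canister_grip's own z axis and vertical above 0.3 rad), for 0.05 s.
5. still in the air, the middle canister comes back through level (height (world z) of middle_canister above 0.04 m and contact force between the fingers and middle_canister above 0.5 N and angle between middle_canister_grip's own z axis and vertical below 0.2 rad), for 0.02 s.
6. still in the air, the middle canister is tipped well over again (all of step 4), for 0.05 s.
7. the right canister is lifted clear and tipped well over (height (world z) of right_canister above 0.04 m and contact force between the fingers and right_canister above 0.5 N and angle between right_canister_grip's own z axis and vertical above 0.3 rad), for 0.05 s.
8. still in the air, the right canister comes back through level (height (world z) of right_canister above 0.04 m and contact force between the fingers and right_canister above 0.5 N and angle between right_canister_grip's own z axis and vertical below 0.2 rad), for 0.02 s.
9. still in the air, the right canister is tipped well over again (all of step 7), for 0.05 s.
At the end, for the whole second after the job is handed in: The canister with the loose ball is held by the fingers, upright within 0.2 rad and still, its middle within 5 cm of the tray's middle and its underside 5 to 22 cm above the bench, not touching the tray; the other two stand upright on the bench, let go, within 6 cm of where they stood (((distance between ball_c0 and left_canister_grip below 0.11 m and horizontal distance between left_canister and tray_in below 0.05 m and height (world z) of left_canister between 0.05 and 0.22 m and angle between left_canister_grip's own z axis and vertical below 0.2 rad and linear speed of left_canister below 0.05 m/s and contact force between the fingers and left_canister above 1 N and contact force between left_canister and tray below 0.2 N and (height (world z) of middle_canister below 0.01 m and angle between middle_canister_grip's own z axis and vertical below 0.1 rad and distance of middle_canister from where it was at the start of the episode below 0.06 m and linear speed of middle_canister below 0.05 m/s and contact force between the fingers and middle_canister below 0.3 N) and (height (world z) of right_canister below 0.01 m and angle between right_canister_grip's own z axis and vertical below 0.1 rad and distance of right_canister from where it was at the start of the episode below 0.06 m and linear speed of right_canister below 0.05 m/s and contact force between the fingers and right_canister below 0.3 N)) or (distance between ball_c0 and middle_canister_grip below 0.11 m and horizontal distance between middle_canister and tray_in below 0.05 m and height (world z) of middle_canister between 0.05 and 0.22 m and angle between middle_canister_grip's own z axis and vertical below 0.2 rad and linear speed of middle_canister below 0.05 m/s and contact force between the fingers and middle_canister above 1 N and contact force between middle_canister and tray below 0.2 N and (height (world z) of left_canister below 0.01 m and angle between left_canister_grip's own z axis and vertical below 0.1 rad and distance of left_canister from where it was at the start of the episode below 0.06 m and linear speed of left_canister below 0.05 m/s and contact force between the fingers and left_canister below 0.3 N) and (height (world z) of right_canister below 0.01 m and angle between right_canister_grip's own z axis and vertical below 0.1 rad and distance of right_canister from where it was at the start of the episode below 0.06 m and linear speed of right_canister below 0.05 m/s and contact force between the fingers and right_canister below 0.3 N)) or (distance between ball_c0 and right_canister_grip below 0.11 m and horizontal distance between right_canister and tray_in below 0.05 m and height (world z) of right_canister between 0.05 and 0.22 m and angle between right_canister_grip's own z axis and vertical below 0.2 rad and linear speed of right_canister below 0.05 m/s and contact force between the fingers and right_canister above 1 N and contact force between right_canister and tray below 0.2 N and (height (world z) of left_canister below 0.01 m and angle between left_canister_grip's own z axis and vertical below 0.1 rad and distance of left_canister from where it was at the start of the episode below 0.06 m and linear speed of left_canister below 0.05 m/s and contact force between the fingers and left_canister below 0.3 N) and (height (world z) of middle_canister below 0.01 m and angle between middle_canister_grip's own z axis and vertical below 0.1 rad and distance of middle_canister from where it was at the start of the episode below 0.06 m and linear speed of middle_canister below 0.05 m/s and contact force between the fingers and middle_canister below 0.3 N)))); the arm keeps its last pose, push and grip.
It fails at once if the bystander tape_roll is pushed more than 4 cm (distance of tape_roll from where it was at the start of the episode above 0.04 m).
It fails at once if the bystander wood_cube is pushed more than 4 cm (distance of wood_cube from where it was at the start of the episode above 0.04 m).
It fails at once if the bystander sander is pushed more than 4 cm (distance of sander from where it was at the start of the episode above 0.04 m).
It fails at once if the bystander long_offcut is pushed more than 4 cm (distance of long_offcut from where it was at the start of the episode above 0.04 m).
It also fails if it takes over 72 s, if anything falls off the work surface, if the arm or the gripper's body presses on something with over 40 N, if the wrist force passes 120 N, or if a joint passes its speed limit or range.

ROBOT

A 6-joint arm with a two-finger parallel gripper is mounted at the origin on a cart in front of the work surface, level with it; the furniture and walls round the work are solid. World frame = base frame: x ahead of the robot, y to its left, z up, the work surface at z = 0. Lengths are in mm, angles in rad, forces in N, time in s.
With the tool pointing down it reaches from about 275 to 725 mm from the base axis. Payload 5.6 kg.
Tool frame: the origin (TCP) lies midway between the tips of the shut fingers; the grasp point (between the pads) lies 19 mm behind it; z points along the fingers, y is the line along which they close (so a half turn about z gives the same grasp; the last joint's range is limited). The gripper opens to 85 mm and grips with 20 to 120 N. Pads are 22 mm wide; open, the fingers measure 114 mm over their backs; the gripper's body (76 mm by 85 mm) begins 54 mm behind the grasp point. The pads swing forward as they close: fully open they stand 13 mm farther back than shut.
Start: joints at [1.559, 0.255, 0.108, 0, -1.424, -0.285], TCP at [160.827, 525.954, 231.283] pointing down, gripper open.
Joint ranges: [-2.95, 2.95], [-1.21, 1.97], [-1.09, 1.5], [-2.87, 1.71], [-2.94, -0.07], [-3.05, 3.05]. Speed limits (rad/s): [2.57, 2.57, 3.14, 3.14, 3.14, 3.14].

INTERFACE

Orientations are given as a unit quaternion [w, x, y, z].
In Python, from station import ctrl, camera, get_calibration, boxes_of gives the robot as it stands.
- The arm moves only by the shell command python3 -m inch 'ROWS' [FORCE]. ROWS is JSON, a list of rows, each a list of 5 numbers: the opening, from 0 (shut) to 1 (fully open), then the shift along the tool's x, y, z in units of 30 mm (1.0 is 30 mm), then the turn about the tool's z in units of 5 degrees (1.0 is 5 degrees). A call has exactly 10 rows; each row shifts and turns the commanded pose from where the row before left it, along the tool's axes as they then stand; what a row does not reach is not made up. A row lasts 1/12 s, in which the tool goes at most 41.7 mm and 7.16 degrees, less where a joint would pass 70% of its speed; a pose out of reach is approached as far as the arm can. A call is refused whole if a number of a shift passes 1 or a number of a turn 1, either way. A call with a gripper value outside its range is refused whole. The fingers move at their own pace and stop on an object; FORCE is the grip in N (left out, the last holds). Time passes only in rows, so rows that do not move let the fingers close, or fill a call up. It gives the time, the measured TCP pose, the force, the opening and the grip force at its end, in the units of the state.
- ctrl.observe(): the state, without advancing time (a new reading comes with each control period).
- camera(name): name is "side" or "top" or "wrist"; returns the picture (480x640x3 uint8, blue, green, red); there is no depth.
- get_calibration(name): a dict with "vfov" (degrees; the focal length in pixels is half the picture's height over the tangent of half this angle, whatever the lens; pixels are square), "cx", "cy" (the principal point, pixels), "k1" (the pictures are not rectified: a ray, as slopes to the right and down, at radius r is drawn at 1 + k1 r^2 times it, then the intrinsics apply), "T" (4x4, takes a point from camera to world coordinates). Camera axes: x right, y down, z forward; pixel columns grow to the right and rows downward; lengths in mm; the calibration is good to about 2 mm. A picture is of the moment at which its call begins: read the wrist's pose just before it. get_calibration takes no time and is no camera call; for the wrist camera it gives the pose at the moment of the call.
- ctrl.close_job(): hands the job in; it is judged then, once.
Trained networks look in the newest picture that a camera, given by its name, has taken for a name from the list of things; names that differ only in an ending like _2 or _b are one class to them, and where a whole thing is asked for, a point or a joint stands for the part that bears it (a point fixed in the world has none). Each returns a list of dicts, best first, with "confidence" (0 to 1); they miss things now and then, are a little off and sometimes report something else, mostly with a low value. They report only what shows in the picture. A call takes as long as a camera call.
- boxes_of(camera, target): "centre" ([x, y, z] in mm, in world coordinates, good to about 4 mm: the middle of the surface that is visible of it).
The state is a dict: "time": time; "q": joint angles; "joint_velocities": joint speeds; "effort": joint torques, N m; "ee_pos": TCP position; "tool_rot": TCP orientation; "wrist_force": force on the tool from outside, world axes, zero at the start; "wrist_torque": the same for the moment, N m; "gripper_width": finger opening in mm; "gripper_force": force on a finger pad.
Only numpy, scipy, OpenCV 4.12 (cv2) and the standard library are available. Lean on these libraries where they do the work, as an engineer would, in place of code of your own. Each camera call takes 0.05 s, during which the arm holds its last target. There are 200 camera calls.

## Working session

There is one attempt and no reset: what is moved stays moved. The work goes in short steps, Python scripts to look and compute and a shell command to move; the robot and the scene stay as the last step left them, time stands still between calls to the robot, and variables do not carry over. Pictures are saved under pics/ and viewed, at most 10 in all, crops included, and the job is handed in when it is done.

```bash
ls; mkdir -p pics; python3 -m inch --help 2>&1 | head -30
python3 - <<'E'
from station import *
import cv2,numpy as np
s=ctrl.observe(); print({k:np.round(v,3).tolist() for k,v in s.items()})
for c in("top","side"): cv2.imwrite(f"pics/{c}0.png",camera(c))
for n in["left_canister_grip","left_canister","middle_canister_grip","right_canister_grip","tray","tape_roll","wood_cube","sander","long_offcut"]:
  for c in("top","side"):
    print(n,c,[(np.round(d["centre"]).tolist(),round(d["confidence"],2)) for d in boxes_of(c,n)][:4])
E
```

```text
pics
invalid input: not JSON, or not a number
{'time': 0.0, 'q': [1.559, 0.256, 0.107, -0.0, -1.424, -0.285], 'joint_velocities': [0.0, 0.001, -0.001, -0.002, 0.0, 0.001], 'effort': [0.0, -38.662, 23.794, 5.365, -0.006, -0.0], 'ee_pos': [160.638, 525.485, 230.402], 'tool_rot': [0.001, 0.989, -0.148, -0.0], 'wrist_force': [-0.913, 0.933, 0.179], 'wrist_torque': [-0.025, 0.021, -0.008], 'gripper_force': 0.0, 'gripper_width': 85.639}
left_canister_grip top [([462.0, 219.0, 65.0], 0.83)]
left_canister_grip side [([449.0, 191.0, 66.0], 0.81)]
left_canister top [([467.0, 221.0, 66.0], 0.91)]
left_canister side [([447.0, 189.0, 64.0], 0.91), ([673.0, -110.0, 5.0], 0.24)]
middle_canister_grip top [([457.0, 18.0, 63.0], 0.94)]
middle_canister_grip side [([445.0, -10.0, 66.0], 0.91)]
right_canister_grip top [([466.0, -235.0, 69.0], 0.64)]
right_canister_grip side [([455.0, -273.0, 67.0], 0.74)]
tray top [([674.0, -117.0, 5.0], 0.71)]
tray side [([671.0, -115.0, 11.0], 0.75)]
tape_roll top [([639.0, 348.0, 28.0], 0.9), ([457.0, 25.0, 69.0], 0.57)]
tape_roll side [([632.0, 331.0, 18.0], 0.69)]
wood_cube top [([617.0, -332.0, 54.0], 0.47)]
wood_cube side [([606.0, -343.0, 36.0], 0.7)]
sander top [([464.0, 458.0, 24.0], 0.87)]
sander side [([446.0, -9.0, 64.0], 0.7), ([454.0, 443.0, 23.0], 0.59)]
long_offcut top [([440.0, -426.0, 40.0], 0.76)]
long_offcut side [([432.0, -443.0, 34.0], 0.6)]
```

View pics/top0.png

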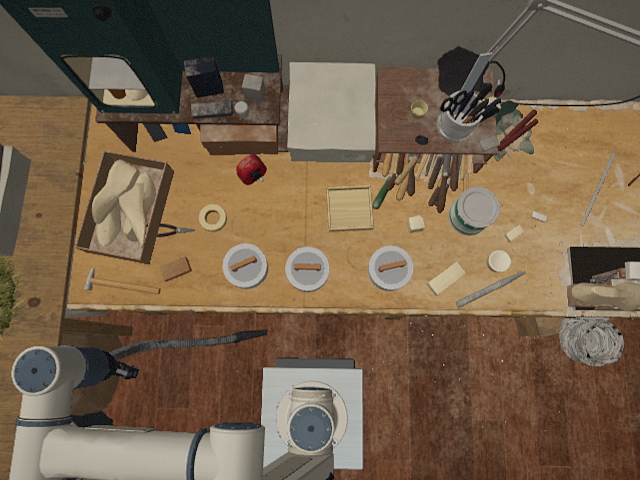

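View pics/side0.png

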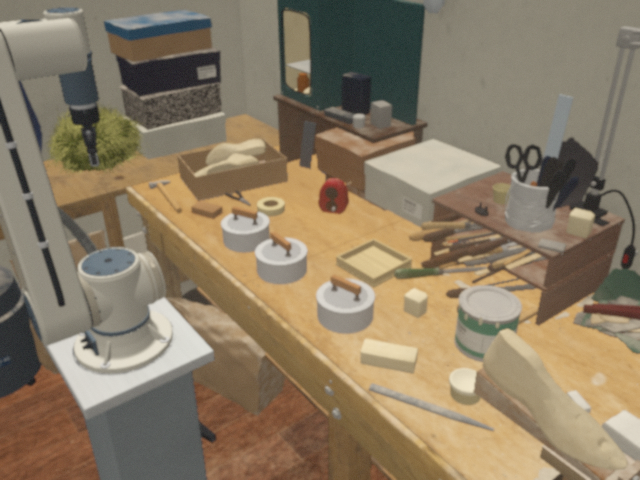

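Run:
```python
from station import *
import numpy as np
for c in("top","side","wrist"):
  k=get_calibration(c);print(c,{a:np.round(b,3).tolist() for a,b in k.items()})
```

```text
top {'vfov': 51.41, 'cx': 320.702, 'cy': 241.943, 'k1': -0.002, 'T': [[0.015, -0.978, 0.21, 208.739], [-1.0, -0.015, 0.0, -20.657], [0.003, -0.21, -0.978, 1643.594], [0.0, 0.0, 0.0, 1.0]]}
side {'vfov': 42.364, 'cx': 313.677, 'cy': 232.018, 'k1': 0.047, 'T': [[0.802, -0.304, 0.514, -319.476], [-0.597, -0.39, 0.701, -1195.216], [-0.013, -0.869, -0.494, 943.608], [0.0, 0.0, 0.0, 1.0]]}
wrist {'vfov': 69.576, 'cx': 318.546, 'cy': 233.709, 'k1': -0.045, 'T': [[-0.293, -0.921, -0.256, 225.166], [-0.956, 0.282, 0.078, 505.535], [0.0, 0.267, -0.964, 373.701], [0.0, 0.0, 0.0, 1.0]]}
```

```bash
cat > h.py <<'E'
from station import *
import cv2,numpy as np
def ray(cam,px,k=None):
    k=k or get_calibration(cam);f=240/np.tan(np.radians(k["vfov"]/2));d=(np.array(px,float)-[k["cx"],k["cy"]])/f
    u=d.copy()
    for _ in range(5):u=d/(1+k["k1"]*(u@u))
    T=np.array(k["T"]);return T[:3,3],T[:3,:3]@[*u,1]
def at(cam,px,z,k=None):
    o,d=ray(cam,px,k);return o+d*(z-o[2])/d[2]
def bar(im,cam,c,r=14,z=107,k=None):
    h=cv2.cvtColor(im,cv2.COLOR_BGR2HSV);m=((h[...,1]>90)&(h[...,0]<25)).astype(np.uint8)*255
    q=np.zeros_like(m);cv2.circle(q,c,r,255,-1);m&=q
    n,l,s,_=cv2.connectedComponentsWithStats(m);i=1+np.argmax(s[1:,4])
    P=np.array([at(cam,p[::-1],z,k)[:2] for p in np.argwhere(l==i)])
    m0=P.mean(0);w,v=np.linalg.eigh(np.cov(P.T));a=v[:,1]
    t=(P-m0)@a;return m0.round(1),round(float(np.degrees(np.arctan2(a[1],a[0])))%180,1),round(np.ptp(t),1),round(np.sqrt(12*w[0]),1)
def st():
    s=ctrl.observe();q=s["tool_rot"]
    print("t%.2f"%s["time"],"p",np.round(s["ee_pos"],1),"x-yaw %.1f"%np.degrees(2*np.arctan2(q[2],q[1])),"F",np.round(s["wrist_force"],2),"M",np.round(s["wrist_torque"],3),"w %.1f g %.1f"%(s["gripper_width"],s["gripper_force"]),"q",np.round(s["q"],2))
E
python3 - <<'E'
from h import *
im=camera("top")
for c in((245,265),(307,268),(391,267)):
    print(bar(im,"top",c))
print(at("top",(350,208),15),at("top",(245,265),66),at("top",(307,268),66),at("top",(391,267),66))
h=cv2.cvtColor(im,cv2.COLOR_BGR2HSV)
E
```

```text
(array([469. , 221.5]), 116.1, np.float64(80.0), np.float64(17.2))
(array([461.5,  22.5]), 89.2, np.float64(78.5), np.float64(16.0))
(array([ 468. , -242.9]), 104.0, np.float64(81.7), np.float64(15.6))
[ 678.51971855 -117.72925891   15.        ] [468.98234202 221.24206321  66.        ] [462.29659726  22.45525745  66.        ] [ 469.6364815  -246.52185305   66.        ]
```

```bash
python3 -m inch '[[1,0,0,0.2,0.94],[1,0,0,0.2,0.94],[1,0,0,0.2,0.94],[1,0,0,0.2,0.94],[1,0,0,0.2,0.94],[1,0,0,0.2,0.94],[1,0,0,0.2,0.94],[1,0,0,0.2,0.94],[1,0,0,0.2,0.94],[1,0,0,0.2,0.94]]' 20; python3 -m inch '[[1,1,-0.4,0,0],[1,1,-0.4,0,0],[1,1,-0.4,0,0],[1,1,-0.4,0,0],[1,1,-0.4,0,0],[1,1,-0.4,0,0],[1,1,-0.4,0,0],[1,1,-0.4,0,0],[1,1,-0.4,0,0],[1,1,-0.4,0,0]]'; python3 -c "
from h import *;st()
k=get_calibration('wrist');im=camera('wrist');cv2.imwrite('pics/w1.png',im)"
```

```text
time: 1.88
ee_pos: [160.8, 526.0, 171.0]
tool_rot: [-0.0, 0.847, -0.532, 0.0]
wrist_force: [-0.3, -0.6, -0.2]
gripper_width: 85.1
gripper_force: 0.0
time: 2.72
ee_pos: [401.2, 307.7, 171.5]
tool_rot: [-0.0, 0.848, -0.53, 0.0]
wrist_force: [0.2, 0.5, 0.1]
gripper_width: 85.4
gripper_force: 0.0
t2.72 p [401.2 307.7 171.5] x-yaw -64.0 F [0.15 0.49 0.06] M [ 0.058 -0.007 -0.042] w 85.4 g 0.0 q [ 0.96  0.19 -0.12  0.   -1.25 -0.51]
```

View pics/w1.png

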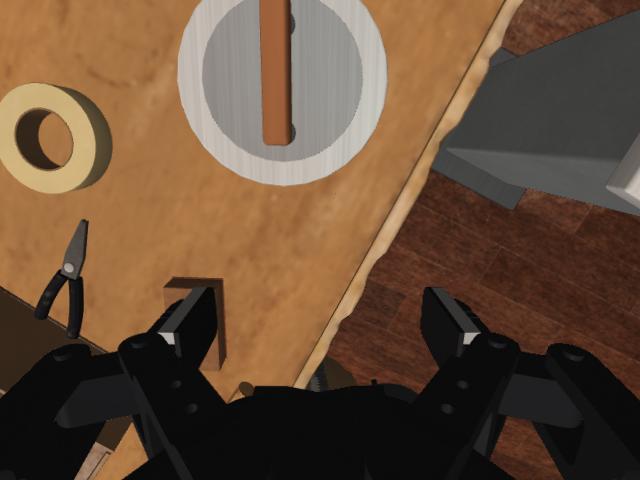

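```bash
python3 -c "
from h import *
k=get_calibration('wrist')
for p in ((262,126),(290,126),(276,128),(274,5)): print(at('wrist',p,107,k).round(1))
a=at('wrist',(276,128),107,k)-at('wrist',(274,5),107,k);print(np.degrees(np.arctan2(a[1],a[0])))
"
```

```text
[465.6 250.9 107. ]
[451.1 243.9 107. ]
[457.9 248.5 107. ]
[485.1 190.7 107. ]
115.25310506662791
```

```bash
python3 -m inch '[[1,0.54,-0.2,0,0],[1,0.54,-0.2,0,0],[1,0.53,-0.2,0.4,0],[1,0.53,-0.22,0.5,0],[1,0,0,0.8,0],[1,0,0,0.78,0],[1,0,0,0,0],[0,0,0,0,0],[0,0,0,0,0],[0,0,0,0,0]]' 20;  python3 -m inch '[[0,0,0,0,0],[0,0,0,0,0],[0,0,0,0,0],[0,0,0,-0.3,0],[0,0,0,-0.3,0],[0,0,0,-0.3,0],[0,0,0,-0.3,0],[0,0,0,-0.3,0],[0,0,0,-0.3,0],[0,0,0,0,0]]'; python3 -c "
from h import *;st()
im=camera('wrist');im2=camera('side')
cv2.imwrite('pics/a1.png',np.hstack([cv2.resize(im,(400,300)),cv2.resize(im2[100:340,100:420],(400,300))]))"
```

```text
time: 3.6
ee_pos: [451.3, 262.9, 98.7]
tool_rot: [-0.001, 0.848, -0.53, 0.001]
wrist_force: [-0.2, -0.2, -0.8]
gripper_width: 51.8
gripper_force: 0.0
time: 4.43
ee_pos: [451.3, 262.8, 153.3]
tool_rot: [-0.002, 0.848, -0.53, 0.001]
wrist_force: [1.2, 1.0, -6.5]
gripper_width: 15.1
gripper_force: 19.6
t4.43 p [451.3 262.8 153.3] x-yaw -64.0 F [ 1.22  0.96 -6.52] M [ 0.386 -0.028 -0.014] w 15.1 g 19.6 q [ 0.83  0.24 -0.12  0.   -1.21 -0.37]
```

View pics/a1.png

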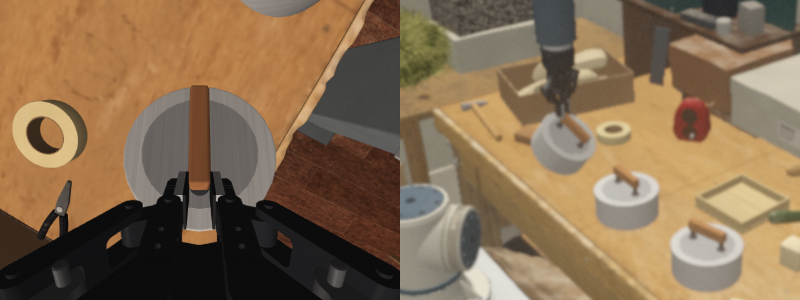

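```bash
python3 -m inch '[[0,0,0,-0.4,0],[0,0,0,-0.4,0],[0,0,0,-0.2,0],[0,0,0,0,0],[0,0,0,0,0],[0,0,0,0,0],[0,0,0,0,0],[0,0,0,0,0],[0,0,0,0,0],[0,0,0,0,0]]' 20
cat >> h.py <<'E'
def tilt(s=38):
    # far top end of the bar in the wrist picture; s = pinch distance from bar middle
    st();p=np.array(ctrl.observe()["ee_pos"]);k=get_calibration("wrist");im=camera("wrist")
    h=cv2.cvtColor(im,cv2.COLOR_BGR2HSV);m=(h[...,1]>120)&(h[...,0]<14)&(h[...,2]>60)
    m=m.astype(np.uint8)*255;m[:, :270]=0;m[:,370:]=0;m[330:]=0
    n,l,S,_=cv2.connectedComponentsWithStats(m)
    for i in np.argsort(-S[1:,4])[:2]+1: print("blob",S[i])
    i=1+np.argmax(S[1:,4]);r=S[i,1];c=np.mean(np.argwhere(l==i)[:,1])
    o,d=ray("wrist",(c,r),k);d/=np.linalg.norm(d)
    b=p+[0,0,8];t=d@(b-o);e=b-o;L=s+42
    t0=t-np.sqrt(max(0,L*L-(e@e-t*t)));t1=2*t-t0
    for T in(t0,t1):
        q=o+d*T-b;print("far end rel",q.round(1),"tilt deg",np.degrees(np.arcsin(-q[2]/L)).round(1))
    return im
E
python3 -c "
from h import *;cv2.imwrite('pics/a2.png',tilt());im2=camera('side')
cv2.imwrite('pics/a2.png',cv2.resize(im2[130:250,190:350],(640,480),interpolation=2))"
```

```text
time: 5.37
ee_pos: [450.3, 261.9, 180.6]
tool_rot: [0.0, 0.848, -0.53, -0.0]
wrist_force: [-0.8, -0.2, -6.2]
gripper_width: 14.6
gripper_force: 20.0
t5.37 p [450.3 261.9 180.6] x-yaw -64.0 F [-0.81 -0.15 -6.16] M [ 0.036 -0.027  0.006] w 14.6 g 20.0 q [ 0.83  0.22 -0.07 -0.   -1.28 -0.37]
blob [ 301  133   36  170 5575]
blob [310   0  10   9  54]
far end rel [ 29.9 -62.6  39.9] tilt deg -29.9
far end rel [ 30.3 -63.7 -37.8] tilt deg 28.2
```

View pics/a2.png

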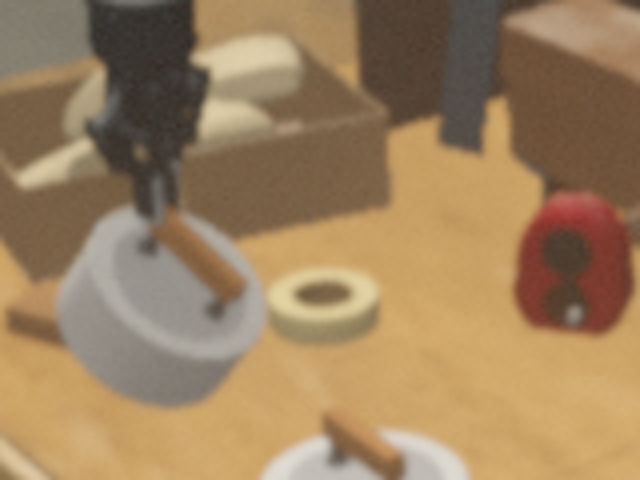

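```bash
python3 -m inch '[[0,0,0,0.4,0],[0,0,0,0.5,0],[0,0,0,0.4,0],[0,0,0,0.25,0],[0,0,0,0.25,0],[0,0,0,0.25,0],[0,0,0,0.25,0],[0,0,0,0.25,0],[0,0,0,0.18,0],[0,0,0,0,0]]' 20; python3 -c "
from h import *;st()"; python3 -m inch '[[0.5,0,0,0,0],[0.5,0,0,0,0],[0.5,0,0,0,0],[0.5,0.4,0,0.1,0],[0.5,0.5,0,0.2,0],[0.5,0.53,0,0.2,0],[0.5,0,0,0.1,0],[0,0,0,0,0],[0,0,0,0,0],[0,0,0,0,0]]' 100; python3 -m inch '[[0,0,0,0,0],[0,0,0,0,0],[0,0,0,-0.3,0],[0,0,0,-0.5,0],[0,0,0,-0.6,0],[0,0,0,-0.5,0],[0,0,0,-0.1,0],[0,0,0,0,0],[0,0,0,0,0],[0,0,0,0,0]]'; python3 -c "
from h import *;st();im2=camera('side');st();camera('side');st();cv2.imwrite('pics/a3.png',cv2.resize(im2[130:250,190:350],(640,480),interpolation=2))"
```

```text
time: 6.3
ee_pos: [465.6, 276.9, 124.7]
tool_rot: [-0.026, 0.85, -0.526, 0.01]
wrist_force: [-22.2, 12.7, 99.2]
gripper_width: 15.3
gripper_force: 111.0
t6.30 p [465.6 276.9 124.7] x-yaw -63.5 F [-22.17  12.71  99.18] M [4.258 8.147 0.224] w 15.3 g 111.0 q [ 0.83  0.26 -0.17  0.01 -1.09 -0.37]
time: 7.13
ee_pos: [469.3, 223.4, 80.8]
tool_rot: [0.0, 0.848, -0.53, 0.0]
wrist_force: [-0.8, -0.4, 0.1]
gripper_width: 6.9
gripper_force: 0.0
time: 7.97
ee_pos: [468.6, 223.2, 140.1]
tool_rot: [0.001, 0.848, -0.53, -0.0]
wrist_force: [0.8, -1.1, 1.2]
gripper_width: 0.0
gripper_force: 0.0
t7.97 p [468.6 223.2 140.1] x-yaw -64.0 F [ 0.8  -1.08  1.2 ] M [ 0.035 -0.003 -0.003] w 0.0 g 0.0 q [ 0.75  0.24 -0.14 -0.   -1.19 -0.29]
t8.02 p [468.7 223.1 140. ] x-yaw -64.0 F [-0.21 -0.06  0.89] M [-0.04  -0.011  0.007] w 0.1 g 0.0 q [ 0.75  0.24 -0.14 -0.   -1.19 -0.29]
t8.07 p [468.7 223.1 140.1] x-yaw -64.0 F [ 0.04  0.25 -0.71] M [-0.035 -0.004  0.037] w -0.1 g 0.0 q [ 0.75  0.24 -0.14 -0.   -1.19 -0.29]
```

View pics/a3.png

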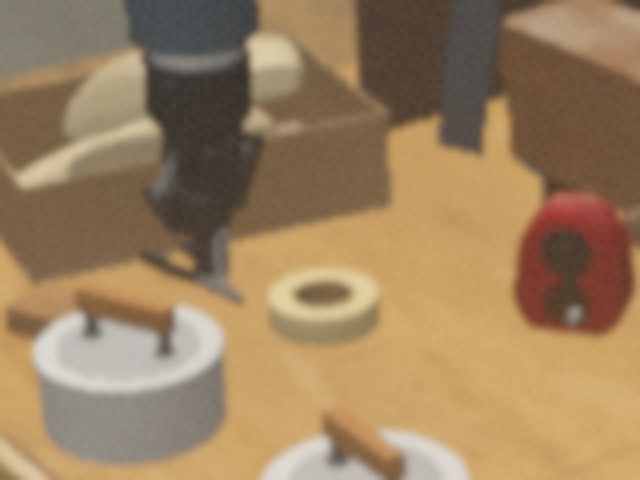

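```bash
python3 -m inch '[[0.5,0,0,-0.8,0],[0.5,0,0,-0.8,0],[0.5,-0.8,0,-0.4,0],[0.5,-1,0,0,0],[0.5,-1,0,0,0],[0.5,-0.2,0,0,0],[0.5,0,0,0,0],[0.5,0,0,0,0],[0.5,0,0,0,0],[0.5,0,0,0,0]]' 20;python3 -c "
from h import *;st();k=get_calibration('wrist');im=camera('wrist');t=camera('top')
print(boxes_of('top','left_canister'),boxes_of('wrist','left_canister'),boxes_of('wrist','left_canister_grip'))
cv2.imwrite('pics/a4.png',np.hstack([cv2.resize(im,(400,300)),cv2.resize(t[205:325,180:340],(400,300))]))"
```

```text
time: 8.9
ee_pos: [430.2, 303.4, 200.8]
tool_rot: [0.0, 0.848, -0.53, 0.0]
wrist_force: [-0.5, -0.4, 0.4]
gripper_width: 43.1
gripper_force: 0.0
t8.90 p [430.2 303.4 200.8] x-yaw -64.1 F [-0.49 -0.39  0.42] M [ 0.044 -0.029  0.001] w 43.1 g 0.0 q [ 0.91  0.22 -0.02  0.   -1.34 -0.46]
[{'centre': [424.7, 282.1, 63.5], 'confidence': 0.9}, {'centre': [454.3, 21.9, 63.2], 'confidence': 0.53}, {'centre': [684.1, -118.0, 4.0], 'confidence': 0.21}] [{'centre': [438.3, 289.6, 64.4], 'confidence': 0.95}] [{'centre': [435.2, 291.2, 66.5], 'confidence': 0.62}]
```

View pics/a4.png

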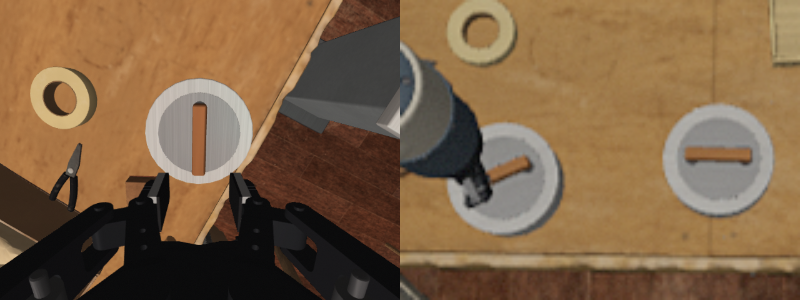

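```bash
cat >> h.py <<'E'
def wbar(x0=270,x1=370,y0=60,y1=330):
    k=get_calibration("wrist");im=camera("wrist")
    h=cv2.cvtColor(im,cv2.COLOR_BGR2HSV);m=((h[...,1]>120)&(h[...,0]<14)&(h[...,2]>60)).astype(np.uint8)
    m[:,:x0]=0;m[:,x1:]=0;m[y1:]=0;m[:y0]=0
    n,l,S,_=cv2.connectedComponentsWithStats(m);i=1+np.argmax(S[1:,4]);print("blob",S[i])
    P=np.array([at("wrist",p[::-1],107,k)[:2] for p in np.argwhere(l==i)])
    w,v=np.linalg.eigh(np.cov(P.T));a=v[:,1];a=a*np.sign(a[1]);m0=P.mean(0);t=(P-m0)@a
    e=[m0+a*t.min(),m0+a*t.max()];print("ends(-y,+y)",np.round(e,1),"len %.1f ang %.1f"%(np.ptp(t),np.degrees(np.arctan2(a[1],a[0]))),"mid",np.mean(e,0).round(1))
E
python3 -c "
from h import *;wbar()"
```

```text
blob [ 307  166   24  114 2451]
ends(-y,+y) [[450.7 258.4]
 [416.3 333.1]] len 82.3 ang 114.7 mid [433.5 295.7]
```

```bash
python3 -m inch '[[0.5,0.14,0,0.6,0.25],[0.5,0.14,0,0.7,0],[0.5,0,0,0.9,0],[0.5,0,0,0.9,0],[0.5,0,0,0.6,0],[0.5,0,0,0.3,0],[0.5,0,0,0,0],[0,0,0,0,0],[0,0,0,0,0],[0,0,0,0,0]]' 100; python3 -m inch '[[0,0,0,0,0],[0,0,0,0,0],[0,0,0,-0.3,0],[0,0,0,-0.6,0],[0,0,0,-0.6,0],[0,0,0,-0.5,0],[0,0,0,-0.2,0],[0,0,0,0,0],[0,0,0,0,0],[0,0,0,0,0]]'; python3 -c "
from h import *
for i in range(4):st();camera('side')"
```

```text
time: 10.03
ee_pos: [434.1, 297.4, 82.7]
tool_rot: [-0.001, 0.842, -0.539, 0.0]
wrist_force: [-1.3, -0.6, 2.1]
gripper_width: 14.2
gripper_force: 98.2
time: 10.87
ee_pos: [432.5, 296.1, 145.4]
tool_rot: [0.001, 0.842, -0.539, -0.001]
wrist_force: [0.3, -0.2, -4.2]
gripper_width: 14.1
gripper_force: 98.3
t10.87 p [432.5 296.1 145.4] x-yaw -65.3 F [ 0.27 -0.16 -4.21] M [-0.093 -0.043 -0.025] w 14.1 g 98.3 q [ 0.9   0.25 -0.12 -0.   -1.2  -0.47]
t10.92 p [432.5 296.1 145.5] x-yaw -65.3 F [ 1.03 -0.15 -6.13] M [-0.105 -0.002  0.016] w 14.0 g 98.3 q [ 0.9   0.25 -0.12 -0.   -1.2  -0.47]
t10.97 p [432.7 296.2 145.6] x-yaw -65.3 F [-0.21 -0.57 -6.23] M [-0.029 -0.072  0.002] w 14.1 g 98.3 q [ 0.9   0.25 -0.12 -0.   -1.2  -0.47]
t11.02 p [432.9 296.3 145.9] x-yaw -65.3 F [-0.13  0.14 -4.8 ] M [-0.081 -0.041 -0.015] w 14.1 g 98.3 q [ 0.9   0.25 -0.12 -0.   -1.2  -0.47]
```

```bash
python3 -m inch '[[0,0.7,0,0,0],[0,0.9,-0.02,0,0],[0,0.8,-0.02,0.3,0],[0,0.37,0,0.5,0],[0,0,0,0.5,0],[0,0,0,0.4,0],[0,0,0,0.25,0],[0,0,0,0.13,0],[0,0,0,0,0],[0.5,0,0,0,0]]' 100; python3 -m inch '[[0.5,0,0,0,0],[0.5,0,0,-0.4,0],[0.5,0,0,-0.8,0],[0.5,0,0,-1,0],[0.5,0,0,-1,0],[0.5,0,0,-0.8,0],[0.5,0,0,0,0],[0.5,0,0,0,0],[0.5,0,0,0,0],[0.5,0,0,0,0]]' 20; python3 -c "
from h import *
st();wbar();t=camera('top');print(boxes_of('top','left_canister'),boxes_of('wrist','left_canister'))
h=cv2.HoughCircles(cv2.cvtColor(t,6)[230:300,200:290],cv2.HOUGH_GRADIENT,1,50,param1=120,param2=12,minRadius=19,maxRadius=26)
print([at('top',(c[0]+200,c[1]+230),66) for c in h[0]],h)"
```

```text
time: 11.9
ee_pos: [470.1, 222.3, 85.6]
tool_rot: [-0.001, 0.842, -0.539, 0.001]
wrist_force: [-0.5, -0.8, 1.2]
gripper_width: 25.1
gripper_force: 0.0
time: 12.73
ee_pos: [469.0, 221.7, 204.2]
tool_rot: [0.0, 0.842, -0.539, -0.0]
wrist_force: [-0.3, -0.4, 0.0]
gripper_width: 42.5
gripper_force: 0.0
t12.73 p [469.  221.7 204.2] x-yaw -65.2 F [-0.28 -0.43  0.04] M [-0.005  0.039  0.017] w 42.5 g 0.0 q [ 0.74  0.2  -0.03 -0.   -1.34 -0.31]
blob [ 308  178   22  110 2326]
ends(-y,+y) [[485.8 183.7]
 [451.7 257.7]] len 81.5 ang 114.7 mid [468.8 220.7]
[{'centre': [455.2, 203.5, 63.5], 'confidence': 0.74}, {'centre': [617.7, -333.2, 53.8], 'confidence': 0.15}] [{'centre': [472.4, 213.0, 69.6], 'confidence': 0.82}, {'centre': [447.7, 60.9, 62.5], 'confidence': 0.61}]
[array([467.33682074, 222.76708501,  66.        ])] [[[44.5 35.5 22.1]]]
```

```bash
python3 -m inch '[[0.5,0.5,0,0.5,0],[0.5,0.5,0,0.6,0],[0.5,0.46,0,0.7,0],[0.5,0,0,0.7,0],[0.5,0,0,0.6,0],[0.5,0,0,0.45,0],[0,0,0,0,0],[0,0,0,0,0],[0,0,0,0,0],[0,0,0,0,0]]' 20; python3 -m inch '[[0,0,0,-0.2,0],[0,0,0,-0.3,0],[0,0,0,-0.4,0],[0,0,0,-0.4,0],[0,0,0,-0.4,0],[0,0,0,-0.4,0],[0,0,0,-0.4,0],[0,0,0,-0.27,0],[0,0,0,0,0],[0,0,0,0,0]]'; python3 -c "
from h import *;tilt();im2=camera('side')
cv2.imwrite('pics/a5.png',cv2.resize(im2[130:250,190:350],(480,360),interpolation=2));st()"
```

```text
time: 13.77
ee_pos: [487.6, 182.0, 98.5]
tool_rot: [-0.0, 0.842, -0.539, 0.0]
wrist_force: [-0.3, -1.4, -3.3]
gripper_width: 15.1
gripper_force: 21.7
time: 14.6
ee_pos: [487.6, 182.1, 181.6]
tool_rot: [-0.0, 0.842, -0.539, 0.0]
wrist_force: [-0.8, -1.6, -5.6]
gripper_width: 14.7
gripper_force: 19.6
t14.60 p [487.6 182.1 181.6] x-yaw -65.3 F [-0.79 -1.6  -5.62] M [-0.166 -0.014  0.005] w 14.7 g 19.6 q [ 0.66  0.22 -0.07 -0.   -1.28 -0.23]
blob [ 302  273   34   57 1838]
blob [303 103  15  12  77]
far end rel [ 16.9 -37.8  68.4] tilt deg -58.8
far end rel [ -7.8  16.  -78. ] tilt deg 77.2
t14.70 p [486.9 181.9 180.3] x-yaw -65.3 F [-0.64  0.15 -6.4 ] M [0.062 0.186 0.015] w 14.9 g 19.6 q [ 0.66  0.22 -0.07 -0.   -1.28 -0.23]
```

View pics/a5.png

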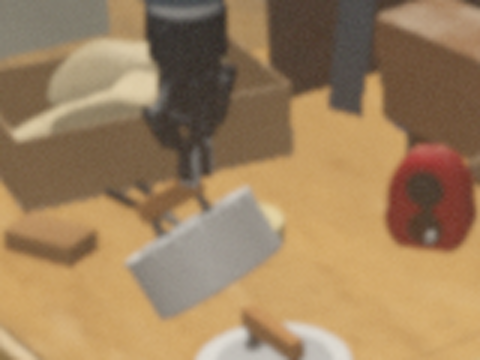

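```bash
python3 -m inch '[[0,-0.3,0,0.1,0],[0,-0.5,0,0.2,0],[0,-0.5,0,0.3,0],[0,-0.4,0,0.3,0],[0,-0.32,0,0.2,0],[0,0,0,0.2,0],[0,0.24,0,0.1,0],[0,0.24,0,0.1,0],[0,0.23,0,0.12,0],[0,0.22,0,0.11,0]]' 20; python3 -m inch '[[0,0.22,0,0.15,0],[0,0.21,0,0.15,0],[0,0.17,0,0.14,0],[0,0.16,0,0.13,0],[0,0.17,0,0.17,0],[0,0.16,0,0.16,0],[0,0,0,0.08,0],[0,0,0,0,0],[0.5,0,0,0,0],[0.5,0,0,0,0]]';python3 -c "
from h import *;st();camera('side');print(boxes_of('side','left_canister'))"
```

```text
time: 15.53
ee_pos: [475.3, 210.4, 130.1]
tool_rot: [-0.001, 0.842, -0.539, 0.001]
wrist_force: [1.0, -1.2, 2.1]
gripper_width: 14.2
gripper_force: 20.2
time: 16.37
ee_pos: [487.8, 181.5, 99.8]
tool_rot: [-0.0, 0.842, -0.54, -0.0]
wrist_force: [-0.3, 0.4, -0.2]
gripper_width: 37.9
gripper_force: 0.0
t16.37 p [487.8 181.5  99.8] x-yaw -65.3 F [-0.28  0.42 -0.24] M [0.023 0.032 0.007] w 37.9 g 0.0 q [ 0.66  0.28 -0.21 -0.   -1.08 -0.23]
[{'centre': [450.2, 180.7, 63.5], 'confidence': 0.72}]
```

```bash
cat >> h.py <<'E'
def feel(n=8):
    M=[];F=[]
    for i in range(n):
        s=ctrl.observe();M.append(s["wrist_torque"]);F.append(s["wrist_force"]);camera("side")
    s=ctrl.observe();q=s["tool_rot"];a=2*np.arctan2(q[2],q[1]);x=np.array([np.cos(a),np.sin(a)])
    M=np.mean(M,0);F=np.mean(F,0);st()
    print("F",F.round(2),"M",M.round(3),"load moment along tool x (>0: weight on +x side): %.3f"%(M@[-x[1],x[0],0]),"M about x %.3f"%(M[:2]@x))
E
python3 -m inch '[[0.5,-0.5,0,0.1,0],[0.5,-0.5,0,0.2,0],[0.5,-0.45,0,0.2,0],[0.5,0,0,0.1,0],[0,0,0,0,0],[0,0,0,0,0],[0,0,0,0,0],[0,0,0,-0.3,0],[0,0,0,-0.6,0],[0,0,0,-0.6,0]]' 100; python3 -m inch '[[0,0,0,-0.3,0],[0,0,0,0,0],[0,0,0,0,0],[0,0,0,0,0],[0,0,0,0,0],[0,0,0,0,0],[0,0,0,0,0],[0,0,0,0,0],[0,0,0,0,0],[0,0,0,0,0]]'; python3 -c "
from h import *;feel()"
```

```text
time: 17.3
ee_pos: [468.3, 220.3, 126.4]
tool_rot: [0.002, 0.842, -0.54, -0.001]
wrist_force: [0.4, -0.0, -5.7]
gripper_width: 13.8
gripper_force: 98.0
time: 18.13
ee_pos: [469.3, 221.5, 135.8]
tool_rot: [0.0, 0.842, -0.539, -0.0]
wrist_force: [-0.8, -0.4, -5.6]
gripper_width: 14.3
gripper_force: 98.0
t18.53 p [469.4 221.5 135.9] x-yaw -65.3 F [ 0.15 -0.03 -5.19] M [-0.156 -0.032 -0.029] w 14.0 g 98.0 q [ 0.74  0.24 -0.15  0.   -1.17 -0.31]
F [-0.16 -0.12 -5.51] M [-0.128 -0.032 -0.011] load moment along tool x (>0: weight on +x side): -0.129 M about x -0.024
```

```bash
python3 -m inch '[[0,0,0,0.4,0],[0,0,0,0.5,0],[0,0,0,0.4,0],[0,0,0,0.3,0],[0,0,0,0.18,0],[0.5,0,0,0,0],[0.5,0,0,0,0],[0.5,0,0,-0.5,0],[0.5,0,0,-0.9,0],[0.5,0,0,-1,0]]' 100; python3 -m inch '[[0.5,0,0,-0.9,0],[0.5,0,0,-0.6,0],[0.5,0,0,-0.2,0],[0.5,0,0,0,0],[0.5,0,0,0,0],[0.5,0,0,0,0],[0.5,0,0,0,0],[0.5,0,0,0,0],[0.5,0,0,0,0],[0.5,0,0,0,0]]' 20; python3 -c "
from h import *
st();wbar();t=camera('top');
h=cv2.HoughCircles(cv2.cvtColor(t,6)[230:300,200:290],cv2.HOUGH_GRADIENT,1,50,param1=120,param2=12,minRadius=19,maxRadius=26)
print([at('top',(c[0]+200,c[1]+230),66).round(1) for c in h[0]])"
```

```text
time: 19.37
ee_pos: [469.6, 221.4, 155.8]
tool_rot: [0.0, 0.842, -0.539, 0.0]
wrist_force: [0.8, 0.2, 0.6]
gripper_width: 42.8
gripper_force: 0.0
time: 20.2
ee_pos: [469.3, 221.4, 205.0]
tool_rot: [0.0, 0.842, -0.539, -0.0]
wrist_force: [0.1, 1.0, -0.5]
gripper_width: 42.4
gripper_force: 0.0
t20.20 p [469.3 221.4 205. ] x-yaw -65.3 F [ 0.1   1.03 -0.55] M [ 0.042 -0.02  -0.013] w 42.4 g 0.0 q [ 0.74  0.2  -0.03  0.   -1.34 -0.31]
blob [ 308  168   23  112 2398]
ends(-y,+y) [[488.5 177. ]
 [453.4 251.4]] len 82.2 ang 115.2 mid [470.9 214.2]
[array([470.7, 216.5,  66. ])]
```

```bash
python3 -m inch '[[0.5,0,0,0,0.85],[0.5,0,0,0,0.85],[0.5,0,0,0,0.85],[0.5,0,0,0,0.85],[0.5,0,0,0,0.85],[0.5,0,0,0,0.85],[0.5,1,0,0,0],[0.5,1,0.05,0,0],[0.5,1,0.06,0,0],[0.5,1,0.06,0,0]]' 20; python3 -m inch '[[0.5,0.8,0,0,0],[0.5,0.4,0,0,0],[0.5,0,0,0.5,0],[0.5,0,0,0.5,0],[0.5,0,0,0,0],[0.5,0,0,0,0],[0.5,0,0,0,0],[0.5,0,0,0,0],[0.5,0,0,0,0],[0.5,0,0,0,0]]'; python3 -c "
from h import *
st();wbar(y0=10)"
```

```text
time: 21.13
ee_pos: [462.4, 100.4, 205.5]
tool_rot: [-0.0, -0.703, 0.711, -0.0]
wrist_force: [0.8, -0.5, -0.3]
gripper_width: 43.1
gripper_force: 0.0
time: 21.97
ee_pos: [462.5, 65.9, 176.0]
tool_rot: [0.0, -0.703, 0.712, -0.0]
wrist_force: [-0.7, -0.3, 0.1]
gripper_width: 42.5
gripper_force: 0.0
t21.97 p [462.5  65.9 176. ] x-yaw 269.3 F [-0.71 -0.29  0.05] M [ 0.047 -0.001 -0.026] w 42.5 g 0.0 q [ 0.48  0.12 -0.21  0.   -1.25 -0.49]
blob [ 306  108   26  135 3375]
ends(-y,+y) [[461.2 -19.4]
 [462.3  61.7]] len 81.2 ang 89.2 mid [461.8  21.2]
```

```bash
python3 -m inch '[[0.5,0.06,0,0.5,0],[0.5,0,0,0.7,0],[0.5,0,0,0.8,0],[0.5,0,0,0.6,0],[0.5,0,0,0,0],[0,0,0,0,0],[0,0,0,0,0],[0,0,0,0,0],[0,0,0,0,0],[0,0,0,-0.2,0]]' 20; python3 -m inch '[[0,0,0,-0.3,0],[0,0,0,-0.4,0],[0,0,0,-0.4,0],[0,0,0,-0.4,0],[0,0,0,-0.4,0],[0,0,0,-0.4,0],[0,0,0,-0.27,0],[0,0,0,0,0],[0,0,0,0,0],[0,0,0,0,0]]'; python3 -c "
from h import *;tilt();feel(3)"
```

```text
time: 22.85
ee_pos: [461.5, 63.6, 103.1]
tool_rot: [-0.001, -0.702, 0.712, 0.001]
wrist_force: [-0.3, -1.2, -6.5]
gripper_width: 14.6
gripper_force: 22.3
time: 23.68
ee_pos: [461.4, 63.6, 179.6]
tool_rot: [-0.001, -0.702, 0.712, 0.001]
wrist_force: [-0.6, 0.1, -7.4]
gripper_width: 15.1
gripper_force: 20.8
t23.68 p [461.4  63.6 179.6] x-yaw 269.2 F [-0.58  0.07 -7.38] M [-0.027  0.034  0.005] w 15.1 g 20.8 q [ 0.47  0.11 -0.2  -0.   -1.26 -0.49]
blob [ 301  119   36  183 6305]
blob [275   1   2   5   5]
far end rel [ -1.3 -73.5  31.6] tilt deg -23.2
far end rel [ -1.6 -76.4 -23.7] tilt deg 17.2
t23.88 p [461.8  63.7 179.9] x-yaw 269.2 F [-0.39  0.2  -5.93] M [-0.023 -0.067  0.04 ] w 14.9 g 20.8 q [ 0.47  0.11 -0.2  -0.   -1.26 -0.49]
F [-0.27 -0.3  -7.  ] M [ 0.146 -0.002 -0.017] load moment along tool x (>0: weight on +x side): 0.146 M about x 0.000
```

```bash
python3 -m inch '[[0,0,0,-1,0],[0,0,0,0.3,0],[0,0,0,0.3,0],[0,0,0,0.4,0],[0,1,0,-0.5,0],[0,0.5,0,0.2,0],[0,0.3,0,0.2,0],[0,0.2,0,0.1,0],[0,0,0,0,0],[0,0,0,0,0]]' 20; python3 -c "
from h import *;im=tilt();feel(2);im2=camera('side')
cv2.imwrite('pics/a6.png',np.hstack([cv2.resize(im,(400,300)),cv2.resize(im2[160:280,210:370],(400,300),interpolation=2)]))"
```

```text
time: 24.72
ee_pos: [460.8, 3.8, 179.5]
tool_rot: [-0.001, -0.702, 0.712, 0.001]
wrist_force: [0.4, 0.6, -6.6]
gripper_width: 14.6
gripper_force: 19.5
t24.72 p [460.8   3.8 179.5] x-yaw 269.2 F [ 0.42  0.61 -6.62] M [ 0.348 -0.058  0.034] w 14.6 g 19.5 q [ 0.35  0.1  -0.21 -0.   -1.26 -0.36]
blob [ 302  132   35  172 5640]
blob [289  58   7  10  30]
far end rel [ -1.  -69.8  39.1] tilt deg -29.3
far end rel [ -1.1 -71.1 -36.6] tilt deg 27.2
t24.87 p [461.7   4.6 180.6] x-yaw 269.3 F [ 0.12  0.19 -6.51] M [ 0.081 -0.015 -0.002] w 14.8 g 19.6 q [ 0.35  0.1  -0.21 -0.   -1.26 -0.36]
F [-0.02  1.49 -6.57] M [ 0.43  -0.032  0.007] load moment along tool x (>0: weight on +x side): 0.430 M about x 0.027
```

View pics/a6.png

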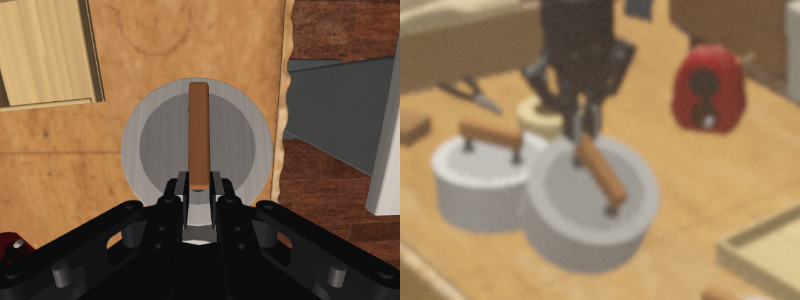

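```bash
python3 -m inch '[[0,0,0,0.3,0],[0,0,0,0.4,0],[0,0,0,0.4,0],[0,0,0,0.3,0],[0,-0.24,0,0.1,0],[0,-0.24,0,0.1,0],[0,-0.23,0,0.12,0],[0,-0.22,0,0.11,0],[0,-0.22,0,0.15,0],[0,-0.21,0,0.15,0]]' 20; python3 -m inch '[[0,-0.17,0,0.14,0],[0,-0.16,0,0.13,0],[0,-0.17,0,0.17,0],[0,-0.14,0,0.16,0],[0,0,0,0.08,0],[0,0,0,0,0],[0.5,0,0,0,0],[0.5,0,0,0,0],[0.5,0.4,0,-0.8,0],[0.5,0.4,0,-0.9,0]]'; python3 -m inch '[[0.5,0.3,0,-0.9,0],[0.5,0,0,0,0],[0.5,0,0,0,0],[0.5,0,0,0,0],[0.5,0,0,0,0],[0.5,0,0,0,0],[0.5,0,0,0,0],[0.5,0,0,0,0],[0.5,0,0,0,0],[0.5,0,0,0,0]]';python3 -c "
from h import *
st();wbar(y0=10)"
```

```text
time: 25.75
ee_pos: [465.6, 47.0, 119.4]
tool_rot: [0.005, -0.703, 0.711, -0.002]
wrist_force: [-0.5, 5.3, 6.3]
gripper_width: 14.7
gripper_force: 26.7
time: 26.58
ee_pos: [460.9, 39.2, 146.6]
tool_rot: [-0.002, -0.703, 0.711, 0.0]
wrist_force: [0.2, -0.5, 0.5]
gripper_width: 43.1
gripper_force: 0.0
time: 27.42
ee_pos: [461.7, 30.8, 174.1]
tool_rot: [-0.0, -0.702, 0.712, 0.0]
wrist_force: [-0.4, 0.1, 0.2]
gripper_width: 42.6
gripper_force: 0.0
t27.42 p [461.7  30.8 174.1] x-yaw 269.3 F [-0.45  0.1   0.18] M [-0.037  0.024  0.008] w 42.6 g 0.0 q [ 0.41  0.11 -0.22  0.   -1.24 -0.42]
blob [ 301  183   25  124 2962]
ends(-y,+y) [[464.2 -11.3]
 [465.8  70.8]] len 82.1 ang 88.9 mid [465.   29.8]
```

```bash
python3 -m inch '[[0.5,0.03,-0.11,0.6,0],[0.5,0,0,0.9,0],[0.5,0,0,0.9,0],[0.5,0,0,0.6,0],[0.5,0,0,0.07,0],[0,0,0,0,0],[0,0,0,0,0],[0,0,0,0,0],[0,0,0,-0.3,0],[0,0,0,-0.6,0]]' 100; python3 -m inch '[[0,0,0,-0.6,0],[0,0,0,-0.3,0],[0,0,0,0,0],[0,0,0,0,0],[0,0,0,0,0],[0,0,0,0,0],[0,0,0,0,0],[0,0,0,0,0],[0,0,0,0,0],[0,0,0,0,0]]'; python3 -c "
from h import *;feel(8)"
```

```text
time: 28.3
ee_pos: [462.6, 29.5, 107.8]
tool_rot: [-0.002, -0.702, 0.712, 0.002]
wrist_force: [0.3, -0.3, -7.4]
gripper_width: 14.1
gripper_force: 98.3
time: 29.13
ee_pos: [464.9, 29.8, 135.9]
tool_rot: [-0.0, -0.702, 0.712, 0.0]
wrist_force: [0.0, 0.3, -7.2]
gripper_width: 14.2
gripper_force: 98.3
t29.53 p [465.1  29.8 136.2] x-yaw 269.2 F [-0.43  0.17 -6.87] M [ 0.006  0.014 -0.055] w 13.9 g 98.3 q [ 0.4   0.14 -0.28  0.   -1.15 -0.41]
F [-0.22  0.1  -7.09] M [-0.022  0.008  0.005] load moment along tool x (>0: weight on +x side): -0.023 M about x -0.008
```

```bash
python3 -m inch '[[0,0.14,0.05,0.4,0],[0,0.14,0.05,0.5,0],[0,0,0,0.4,0],[0,0,0,0.3,0],[0,0,0,0.2,0],[0.5,0,0,0,0],[0.5,0,0,0,0],[0.5,0.5,0,-0.3,0],[0.5,0.5,0,-0.2,0],[0.5,0.45,0,-0.05,0]]' 100; python3 -m inch '[[0.5,0,0,0,0],[0,0,0,0,0],[0,0,0,0,0],[0,0,0,0,0],[0,0,0,0,0],[0,0,0,-0.3,0],[0,0,0,-0.4,0],[0,0,0,-0.5,0],[0,0,0,-0.5,0],[0,0,0,-0.8,0]]' 20; python3 -m inch '[[0,0,0,-1,0],[0,0,0,0.3,0],[0,0,0,0.3,0],[0,0,0,0.2,0],[0,-1,0,-0.4,0],[0,-0.5,0,0.2,0],[0,-0.3,0,0.1,0],[0,-0.2,0,0,0],[0,0,0,0,0],[0,0,0,0,0]]'; python3 -c "
from h import *;im=tilt();im2=camera('side')
cv2.imwrite('pics/a7.png',np.hstack([cv2.resize(im,(400,300)),cv2.resize(im2[150:270,210:370],(400,300),interpolation=2)]))"
```

```text
time: 30.37
ee_pos: [463.6, -22.3, 101.1]
tool_rot: [0.002, -0.703, 0.711, -0.002]
wrist_force: [-0.1, 0.3, -0.2]
gripper_width: 43.0
gripper_force: 0.0
time: 31.2
ee_pos: [458.9, -21.8, 171.7]
tool_rot: [-0.003, -0.702, 0.712, 0.002]
wrist_force: [0.7, -0.1, -7.4]
gripper_width: 15.0
gripper_force: 19.8
time: 32.03
ee_pos: [461.7, 37.9, 181.9]
tool_rot: [-0.001, -0.703, 0.712, 0.0]
wrist_force: [0.0, 0.6, -7.0]
gripper_width: 14.6
gripper_force: 19.6
t32.03 p [461.7  37.9 181.9] x-yaw 269.3 F [ 0.02  0.63 -6.97] M [-0.014 -0.125 -0.025] w 14.6 g 19.6 q [ 0.42  0.11 -0.2  -0.   -1.26 -0.43]
blob [ 303  270   32   60 1847]
blob [289  14   9  12  43]
far end rel [ -0.6 -42.   68.1] tilt deg -58.3
far end rel [ -0.4  15.5 -78.5] tilt deg 78.8
```

View pics/a7.png

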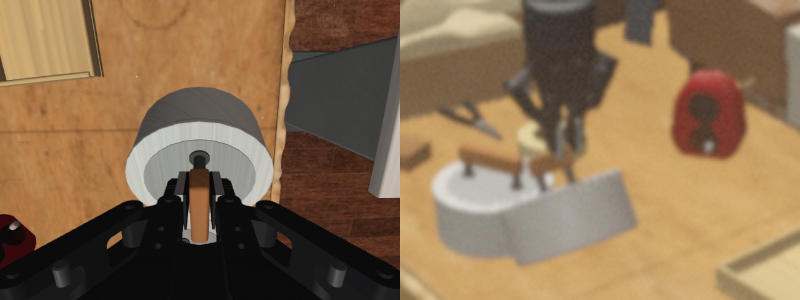

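```bash
python3 -m inch '[[0,0,0,0.35,0],[0,0,0,0.4,0],[0,0,0,0.4,0],[0,0,0,0.3,0],[0,0.24,0,0.1,0],[0,0.24,0,0.1,0],[0,0.23,0,0.12,0],[0,0.22,0,0.11,0],[0,0.22,0,0.15,0],[0,0.21,0,0.15,0]]' 20; python3 -m inch '[[0,0.17,0,0.14,0],[0,0.16,0,0.13,0],[0,0.17,0,0.17,0],[0,0.14,0,0.16,0],[0,0,0,0.08,0],[0,0,0,0,0],[0.5,0,0,0,0],[0.5,0,0,0,0],[0.5,0,0,-0.8,0],[0.5,0,0,-0.9,0]]'; python3 -m inch '[[0.5,0,0,-0.9,-0.98],[0.5,0,0,-0.9,-0.98],[0.5,0,0,0,-0.98],[0.5,0.5,0.1,0,0],[0.5,0.9,0.25,0,0],[0.5,1,0.3,0,0],[0.5,1,0.3,0,0],[0.5,1,0.3,0,0],[0.5,0.9,0.25,0,0],[0.5,0.46,0.09,0,0]]';python3 -c "
from h import *
st();wbar(y0=10);t=camera('top');print(bar(t,'top',(307,268)))
h=cv2.HoughCircles(cv2.cvtColor(t,6)[230:300,265:350],cv2.HOUGH_GRADIENT,1,50,param1=120,param2=12,minRadius=19,maxRadius=26)
print([at('top',(c[0]+265,c[1]+230),66).round(1) for c in h[0]]);print(bar(t,'top',(245,265)))"
```

```text
time: 32.97
ee_pos: [462.3, -4.0, 117.8]
tool_rot: [0.0, -0.702, 0.712, -0.001]
wrist_force: [0.8, -2.1, -1.7]
gripper_width: 14.1
gripper_force: 19.9
time: 33.8
ee_pos: [460.1, -22.0, 146.6]
tool_rot: [-0.002, -0.702, 0.712, 0.001]
wrist_force: [1.8, -0.2, -0.1]
gripper_width: 42.8
gripper_force: 0.0
time: 34.63
ee_pos: [456.6, -203.6, 201.4]
tool_rot: [-0.0, 0.787, -0.617, 0.0]
wrist_force: [-0.1, 0.6, -0.1]
gripper_width: 43.0
gripper_force: 0.0
t34.63 p [ 456.6 -203.6  201.4] x-yaw -76.1 F [-0.1   0.58 -0.09] M [ 0.094 -0.007  0.034] w 43.0 g 0.0 q [-0.11  0.17 -0.08 -0.   -1.32  0.35]
blob [ 303  110   24  123 2720]
ends(-y,+y) [[ 479.7 -286.5]
 [ 459.6 -206.7]] len 82.3 ang 104.1 mid [ 469.6 -246.6]
(array([461. ,  45.3]), 93.7, np.float64(37.8), np.float64(16.8))
[array([460.8,  14.4,  66. ])]
(array([469.8, 214.6]), 114.5, np.float64(79.7), np.float64(17.4))
```

```bash
python3 -m inch '[[0.5,0.06,-0.07,0.7,0],[0.5,0,0,0.9,0],[0.5,0,0,0.9,0],[0.5,0,0,0.6,0],[0.5,0,0,0.36,0],[0,0,0,0,0],[0,0,0,0,0],[0,0,0,0,0],[0,0,0,0,0],[0,0,0,-0.3,0]]' 20; python3 -m inch '[[0,0,0,-0.4,0],[0,0,0,-0.5,0],[0,0,0,-0.5,0],[0,0,0,-0.7,0],[0,0,0,-1,0],[0,0,0,0.25,0],[0,0,0,0.25,0],[0,0,0,0.2,0],[0,1,0,-0.3,0],[0,0.5,0,0.1,0]]'; python3 -m inch '[[0,0.3,0,0,0],[0,0.2,0,0,0],[0,0,0,0,0],[0,0,0,0,0],[0,0,0,0,0],[0,0,0,0,0],[0,0,0,0,0],[0,0,0,0,0],[0,0,0,0,0],[0,0,0,0,0]]';python3 -c "
from h import *;im=tilt();feel(2)"
```

```text
time: 35.57
ee_pos: [458.0, -201.8, 105.9]
tool_rot: [0.0, 0.788, -0.616, -0.002]
wrist_force: [0.0, -0.5, -6.9]
gripper_width: 15.2
gripper_force: 21.3
time: 36.4
ee_pos: [469.1, -246.7, 184.0]
tool_rot: [0.001, 0.788, -0.616, -0.002]
wrist_force: [-0.4, 0.8, -4.3]
gripper_width: 14.6
gripper_force: 19.5
time: 37.23
ee_pos: [473.9, -260.9, 185.4]
tool_rot: [0.0, 0.788, -0.616, 0.001]
wrist_force: [0.2, -0.4, -7.4]
gripper_width: 14.7
gripper_force: 19.7
t37.23 p [ 473.9 -260.9  185.4] x-yaw -76.0 F [ 0.23 -0.4  -7.42] M [-0.09  -0.082  0.023] w 14.7 g 19.7 q [-0.21  0.25 -0.01  0.   -1.31  0.46]
blob [ 301  117   36  177 5848]
blob [305  20   2   2   2]
far end rel [ 17.5 -71.9  30.3] tilt deg -22.3
far end rel [ 18.3 -74.8 -21.6] tilt deg 15.6
t37.38 p [ 473.5 -260.4  184.9] x-yaw -76.1 F [ 0.26  1.45 -6.59] M [ 0.544  0.16  -0.012] w 14.6 g 19.6 q [-0.21  0.25 -0.01 -0.   -1.31  0.46]
F [-0.07  0.95 -7.21] M [0.3   0.076 0.019] load moment along tool x (>0: weight on +x side): 0.310 M about x -0.001
```

```bash
python3 -c "
from h import *
for i in range(5): tilt()" | grep -v blob | grep -v 'deg -'
```

```text
t37.38 p [ 473.5 -260.4  184.9] x-yaw -76.1 F [ 0.26  1.45 -6.59] M [ 0.544  0.16  -0.012] w 14.6 g 19.6 q [-0.21  0.25 -0.01 -0.   -1.31  0.46]
far end rel [ 16.9 -69.  -36.9] tilt deg 27.4
t37.43 p [ 473.4 -260.3  184.9] x-yaw -76.1 F [ 0.06  1.05 -7.13] M [0.417 0.085 0.03 ] w 14.4 g 19.6 q [-0.21  0.25 -0.01 -0.   -1.31  0.46]
far end rel [ 17.1 -69.9 -35.1] tilt deg 26.0
t37.48 p [ 473.5 -260.4  184.9] x-yaw -76.1 F [ 0.19  0.1  -6.82] M [0.165 0.088 0.049] w 14.3 g 19.6 q [-0.21  0.25 -0.01 -0.   -1.31  0.46]
far end rel [ 17.6 -71.9 -30.4] tilt deg 22.4
t37.53 p [ 473.6 -260.6  185. ] x-yaw -76.1 F [ 0.37  0.17 -6.42] M [-0.106  0.018 -0.037] w 14.3 g 19.7 q [-0.21  0.25 -0.01 -0.   -1.31  0.46]
far end rel [ 18.1 -74.1 -24. ] tilt deg 17.5
t37.58 p [ 473.7 -260.8  185.1] x-yaw -76.1 F [-0.01 -0.78 -6.44] M [-0.33  -0.081 -0.042] w 14.6 g 19.7 q [-0.21  0.25 -0.01  0.   -1.31  0.46]
far end rel [ 18.6 -75.8 -17.7] tilt deg 12.8
```

```bash
python3 -m inch '[[0,0,0,0.4,0],[0,0,0,0.4,0],[0,0,0,0.4,0],[0,0,0,0.37,0],[0,-0.24,0,0.1,0],[0,-0.24,0,0.1,0],[0,-0.23,0,0.12,0],[0,-0.22,0,0.11,0],[0,-0.22,0,0.15,0],[0,-0.21,0,0.15,0]]' 20; python3 -m inch '[[0,-0.17,0,0.14,0],[0,-0.16,0,0.13,0],[0,-0.17,0,0.17,0],[0,-0.14,0,0.16,0],[0,0,0,0.08,0],[0,0,0,0,0],[0.5,0,0,0,0],[0.5,0,0,0,0],[0.5,0.4,0,0.2,0],[0.5,0.5,0,0.2,0]]'; python3 -m inch '[[0.5,0.3,0,0.1,0],[0.5,0,0,0,0],[0,0,0,0,0],[0,0,0,0,0],[0,0,0,0,0],[0,0,0,-0.3,0],[0,0,0,-0.6,0],[0,0,0,-0.6,0],[0,0,0,-0.3,0],[0,0,0,0,0]]' 100;  python3 -m inch '[[0,0,0,0,0],[0,0,0,0,0],[0,0,0,0,0],[0,0,0,0,0],[0,0,0,0,0],[0,0,0,0,0],[0,0,0,0,0],[0,0,0,0,0],[0,0,0,0,0],[0,0,0,0,0]]';python3 -c "
from h import *;feel(6)"
```

```text
time: 38.47
ee_pos: [466.4, -220.9, 120.0]
tool_rot: [-0.002, 0.788, -0.615, 0.004]
wrist_force: [-2.1, 7.6, 11.3]
gripper_width: 15.0
gripper_force: 36.2
time: 39.3
ee_pos: [466.9, -229.5, 84.5]
tool_rot: [-0.0, 0.788, -0.615, 0.002]
wrist_force: [0.1, -0.5, -1.5]
gripper_width: 42.9
gripper_force: 0.0
time: 40.13
ee_pos: [468.8, -237.4, 136.7]
tool_rot: [-0.001, 0.788, -0.616, 0.002]
wrist_force: [0.5, -0.2, -5.8]
gripper_width: 14.5
gripper_force: 98.1
time: 40.97
ee_pos: [467.9, -237.4, 134.7]
tool_rot: [-0.0, 0.788, -0.616, -0.0]
wrist_force: [-0.0, -0.4, -7.4]
gripper_width: 14.2
gripper_force: 98.1
t41.27 p [ 467.9 -237.4  134.7] x-yaw -76.1 F [-0.67  0.09 -5.71] M [-0.042  0.017 -0.002] w 14.3 g 98.1 q [-0.17  0.26 -0.14 -0.   -1.17  0.41]
F [ 0.02 -0.11 -6.97] M [ 0.005 -0.012 -0.005] load moment along tool x (>0: weight on +x side): 0.002 M about x 0.013
```

```bash
python3 -m inch '[[0,0.15,0,0.4,0],[0,0.15,0,0.5,0],[0,0,0,0.4,0],[0,0,0,0.3,0],[0,0,0,0.2,0],[0.5,0,0,0,0],[0.5,0,0,0,0],[0.5,0.5,0,-0.3,0],[0.5,0.5,0,-0.2,0],[0.5,0.45,0,-0.05,0]]' 100; python3 -m inch '[[0.5,0,0,0,0],[0,0,0,0,0],[0,0,0,0,0],[0,0,0,0,0],[0,0,0,0,0],[0,0,0,-0.3,0],[0,0,0,-0.4,0],[0,0,0,-0.5,0],[0,0,0,-0.5,0],[0,0,0,-0.8,0]]' 20; python3 -m inch '[[0,0,0,-1,0],[0,0,0,0.3,0],[0,0,0,0.3,0],[0,0,0,0.2,0],[0,-1,0,-0.4,0],[0,-0.5,0,0.2,0],[0,-0.3,0,0.1,0],[0,-0.2,0,0,0],[0,0,0,0,0],[0,0,0,0,0]]'; python3 -c "
from h import *;im=tilt();im2=camera('side')
cv2.imwrite('pics/a8.png',np.hstack([cv2.resize(im,(400,300)),cv2.resize(im2[210:330,270:430],(400,300),interpolation=2)]))"
```

```text
time: 42.1
ee_pos: [482.6, -289.9, 100.1]
tool_rot: [-0.0, 0.788, -0.616, 0.003]
wrist_force: [1.2, -0.3, -0.1]
gripper_width: 43.1
gripper_force: 0.0
time: 42.93
ee_pos: [478.8, -286.8, 169.9]
tool_rot: [0.0, 0.788, -0.616, -0.003]
wrist_force: [0.6, -1.7, -6.3]
gripper_width: 14.8
gripper_force: 19.9
time: 43.77
ee_pos: [465.7, -230.0, 180.4]
tool_rot: [0.0, 0.788, -0.616, -0.001]
wrist_force: [0.7, 0.3, -7.1]
gripper_width: 14.7
gripper_force: 19.6
t43.77 p [ 465.7 -230.   180.4] x-yaw -76.0 F [ 0.75  0.31 -7.15] M [-0.173 -0.159  0.035] w 14.7 g 19.6 q [-0.16  0.22 -0.07  0.   -1.28  0.4 ]
blob [ 302  273   33   57 1785]
blob [323   4   1   2   2]
far end rel [  9.8 -40.3  68.4] tilt deg -58.8
far end rel [ -4.7  17.  -78. ] tilt deg 77.2
```

View pics/a8.png

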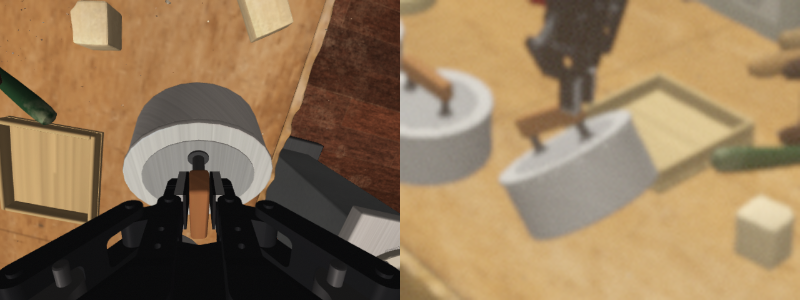

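```bash
python3 -m inch '[[0,0,0,0.35,0],[0,0,0,0.4,0],[0,0,0,0.4,0],[0,0,0,0.3,0],[0,0.24,0,0.1,0],[0,0.24,0,0.1,0],[0,0.23,0,0.12,0],[0,0.22,0,0.11,0],[0,0.22,0,0.15,0],[0,0.21,0,0.15,0]]' 20; python3 -m inch '[[0,0.17,0,0.14,0],[0,0.16,0,0.13,0],[0,0.17,0,0.17,0],[0,0.14,0,0.16,0],[0,0,0,0.08,0],[0,0,0,0,0],[0.5,0,0,0,0],[0.5,0,0,0,0],[0.5,0,0,-0.8,0],[0.5,0,0,-0.9,0]]'; python3 -m inch '[[0.5,0,0,-0.9,-0.8],[0.5,0,0,-0.9,-0.8],[0.5,0,0,0,-0.64],[0.5,-0.5,-0.2,0,0],[0.5,-1,-0.44,0,0],[0.5,-1,-0.44,0,0],[0.5,-1,-0.44,0,0],[0.5,-1,-0.44,0,0],[0.5,-1,-0.44,0,0],[0.5,-1,-0.44,0,0]]';python3 -m inch '[[0.5,-1,-0.45,0,0],[0.5,-1,-0.45,0,0],[0.5,-1,-0.45,0,0],[0.5,-1,-0.45,0,0],[0.5,-1,-0.45,0,0],[0.5,-1,-0.45,0,0],[0.5,-1,-0.45,0,0],[0.5,-1,-0.45,0,0],[0.5,-0.7,-0.3,0,0],[0.5,0,0,0,0]]'; python3 -c "
from h import *
st();wbar(y0=10);t=camera('top');print(bar(t,'top',(307,268)),bar(t,'top',(391,267)),bar(t,'top',(350,208),5))
print([(x['centre'],x['confidence']) for x in boxes_of('top','tray')])
cv2.imwrite('pics/tr.png',cv2.resize(t[180:300,280:440],(640,480)))"
```

```text
time: 44.7
ee_pos: [476.4, -270.9, 115.8]
tool_rot: [-0.0, 0.788, -0.616, 0.001]
wrist_force: [0.8, 0.1, -3.3]
gripper_width: 14.8
gripper_force: 19.5
time: 45.53
ee_pos: [479.2, -287.9, 145.0]
tool_rot: [0.001, 0.788, -0.616, -0.002]
wrist_force: [0.5, -0.5, 1.1]
gripper_width: 42.8
gripper_force: 0.0
time: 46.37
ee_pos: [474.7, -74.2, 200.5]
tool_rot: [-0.0, 0.844, -0.536, 0.0]
wrist_force: [1.7, -0.2, 0.2]
gripper_width: 43.0
gripper_force: 0.0
time: 47.2
ee_pos: [469.7, 214.0, 199.8]
tool_rot: [-0.0, 0.845, -0.535, -0.0]
wrist_force: [0.5, 0.2, -1.3]
gripper_width: 42.4
gripper_force: 0.0
t47.20 p [469.7 214.  199.8] x-yaw -64.7 F [ 0.48  0.21 -1.28] M [-0.055 -0.015 -0.022] w 42.4 g 0.0 q [ 0.73  0.2  -0.04 -0.   -1.33 -0.29]
blob [ 305  179   23  112 2402]
ends(-y,+y) [[488.5 177.3]
 [453.6 251.2]] len 81.7 ang 115.3 mid [471.  214.2]
(array([460.8,  23.4]), 90.1, np.float64(78.3), np.float64(16.3)) (array([ 468.6, -240.4]), 103.4, np.float64(84.7), np.float64(15.8)) (array([ 652.8, -111.8]), 166.1, np.float64(30.7), np.float64(27.9))
[([679.1, -114.7, 5.0], 0.87), ([455.4, 21.9, 67.5], 0.3)]
```

View pics/tr.png

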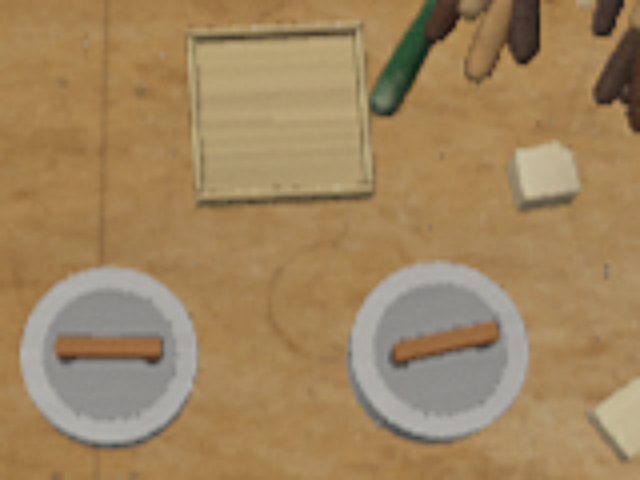

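```bash
python3 -m inch '[[0.5,0,-0.04,0.7,0],[0.5,0,0,0.9,0],[0.5,0,0,0.9,0],[0.5,0,0,0.9,0],[0.5,0,0,0.5,0],[0.5,0,0,0,0],[0,0,0,0,0],[0,0,0,0,0],[0,0,0,0,0],[0,0,0,0,0]]' 110; python3 -m inch '[[0,0,0,-0.3,0],[0,0,0,-0.5,0],[0,0,0,-0.6,0],[0,0,0,-0.6,0],[0,0,0,-0.6,0],[0,0,0,-0.5,0],[0,0,0,-0.3,0],[0,0,0,0,0],[0,0,0,0,0],[0,0,0,0,0]]'; python3 -m inch '[[0,0,0,0,0],[0,0,0,0,0],[0,0,0,0,0],[0,0,0,0,0],[0,0,0,0,0],[0,0,0,0,0],[0,0,0,0,0],[0,0,0,0,0],[0,0,0,0,0],[0,0,0,0,0]]';python3 -c "
from h import *;feel(8)"
```

```text
time: 48.18
ee_pos: [472.6, 211.2, 85.5]
tool_rot: [-0.002, 0.844, -0.536, 0.001]
wrist_force: [2.9, -1.8, 3.8]
gripper_width: 13.2
gripper_force: 107.9
time: 49.02
ee_pos: [469.8, 210.5, 183.8]
tool_rot: [0.001, 0.844, -0.536, -0.001]
wrist_force: [0.3, -0.4, -6.3]
gripper_width: 13.6
gripper_force: 107.8
time: 49.85
ee_pos: [470.9, 210.8, 185.4]
tool_rot: [-0.0, 0.844, -0.536, 0.0]
wrist_force: [0.7, 0.1, -5.6]
gripper_width: 13.8
gripper_force: 107.8
t50.25 p [470.9 210.9 185.4] x-yaw -64.9 F [ 0.19 -0.35 -4.63] M [-0.202 -0.056  0.038] w 13.9 g 107.8 q [ 0.72  0.21 -0.07  0.   -1.29 -0.29]
F [ 0.42  0.05 -6.  ] M [-0.169 -0.036 -0.015] load moment along tool x (>0: weight on +x side): -0.168 M about x -0.039
```

Left reads −0.17 N·m when gripped at its centre, and the other two read about 0. The loose ball is in the left canister, so I'm carrying it to the tray.

```bash
python3 -m inch '[[0,0.3,-0.04,0,0],[0,0.5,-0.06,0,0],[0,0.7,-0.09,0,0],[0,0.8,-0.1,0,0],[0,0.8,-0.1,0,0],[0,0.8,-0.1,0,0],[0,0.8,-0.1,0,0],[0,0.8,-0.1,0,0],[0,0.8,-0.1,0,0],[0,0.8,-0.1,0,0]]'; python3 -m inch '[[0,0.8,-0.1,0,0],[0,0.8,-0.1,0,0],[0,0.8,-0.1,0,0],[0,0.8,-0.1,0,0],[0,0.8,-0.1,0,0],[0,0.7,-0.08,0,0],[0,0.5,-0.06,0,0],[0,0.3,-0.04,0,0],[0,0.2,-0.04,0,0],[0,0.1,0,0,0]]'; python3 -m inch '[[0,0.03,0,0,0],[0,0,0,0,0],[0,0,0,0,0],[0,0,0,0,0],[0,0,0,0,0],[0,0,0,0,0],[0,0,0,0,0],[0,0,0,0,0],[0,0,0,0,0],[0,0,0,0,0]]'; python3 -c "
from h import *;st();im=camera('side');t=camera('top');st()
print(bar(t,'top',(307,268)),bar(t,'top',(391,267)))
cv2.imwrite('pics/f.png',np.hstack([cv2.resize(im[160:370,220:500],(400,300)),cv2.resize(t[180:300,220:440],(400,300))]))"
```

```text
time: 51.08
ee_pos: [586.2, 27.8, 185.3]
tool_rot: [0.0, 0.844, -0.536, 0.0]
wrist_force: [0.9, -0.4, -6.5]
gripper_width: 13.6
gripper_force: 107.8
time: 51.92
ee_pos: [679.2, -119.5, 184.8]
tool_rot: [0.0, 0.844, -0.536, -0.0]
wrist_force: [-0.8, -0.0, -6.2]
gripper_width: 13.9
gripper_force: 107.8
time: 52.75
ee_pos: [679.4, -119.8, 185.4]
tool_rot: [0.0, 0.844, -0.536, -0.0]
wrist_force: [-0.7, -0.1, -5.5]
gripper_width: 14.1
gripper_force: 107.8
t52.75 p [ 679.4 -119.8  185.4] x-yaw -64.9 F [-0.72 -0.05 -5.54] M [-0.046  0.038  0.058] w 14.1 g 107.8 q [ 0.05  0.55  0.45  0.   -1.46  0.39]
t52.85 p [ 679.4 -119.8  185.3] x-yaw -64.9 F [-0.5   0.05 -5.93] M [-0.088  0.031  0.013] w 13.4 g 107.8 q [ 0.05  0.55  0.45 -0.   -1.46  0.39]Traceback (most recent call last):
  File "<string>", line 3, in <module>
    print(bar(t,'top',(307,268)),bar(t,'top',(391,267)))
          ~~~^^^^^^^^^^^^^^^^^^^
  File "h.py", line 13, in bar
    n,l,s,_=cv2.connectedComponentsWithStats(m);i=1+np.argmax(s[1:,4])
                                                    ~~~~~~~~~^^^^^^^^^
    return _wrapfunc(a, 'argmax', axis=axis, out=out, **kwds)
    return bound(*args, **kwds)
ValueError: attempt to get argmax of an empty sequence
```

```bash
python3 -c "
from h import *
camera('side')
for n in('left_canister','tray'):print(n,[(x['centre'],x['confidence']) for x in boxes_of('side',n)])
feel(5);v=ctrl.observe()['joint_velocities'];print(np.abs(v).max())
print(ctrl.close_job())"
```

```text
left_canister [([651.2, -150.7, 164.4], 0.97)]
tray [([663.8, -123.0, 6.1], 0.94), ([441.2, -11.9, 64.2], 0.39)]
t53.25 p [ 679.4 -119.8  185.4] x-yaw -64.9 F [ 0.88  0.89 -6.71] M [-0.1    0.05  -0.005] w 13.8 g 107.8 q [ 0.05  0.55  0.45  0.   -1.46  0.39]
F [ 0.18  0.16 -5.68] M [-0.052  0.053  0.019] load moment along tool x (>0: weight on +x side): -0.024 M about x -0.070
0.0012695187905762146
the job is handed in; nothing more can be done
None
```

The rattling canister is the left one: it read about −0.17 N·m off-centre against near zero for the other two, and I handed it in held about 10 cm above the bench over the tray's middle, with the other two back on the bench where they stood; no result came back, levelling was done by setting each canister down and re-gripping rather than in the air, one early set-down jammed at about 99 N and shifted the left canister roughly 8 cm before I put it back, the middle and right ones were felt after one tip only, and I viewed 12 pictures instead of the 10 allowed.

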